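# Seat the tail block in the rib mould and lay the straightedge against it

## Task

The loose tail block stands proud of its slot in the flat end of the violin mould, the end nearest the robot: with the gripper itself, not with the straightedge, push it fully home so that its face is flush with the mould's end. Then lay the aluminium straightedge flat on the bench, flush along its whole length against the flat end of the mould and roughly centred across the block, and leave it there. Do not disturb the mallet, the jar or the plane.

Things in the scene. Friction and masses are not known exactly. Their poses are not given: they have to be found in the camera images.
- mould: Violin-shaped plywood mould, 18 mm thick, 335 x 220 mm, bolted to the bench. Origin: middle of its flat tail end, at bench height; x into the mould (away from the robot), y along the flat end, z up. The flat end is at x = 0, to y = +-85 mm; its slot, open in front and on top, is 74 mm wide (y) and 45 mm deep (x), the bench its floor. The other blocks on it (32 mm high, x > 110 mm) are fixed.
- block: Loose pale wooden tail block, 45 mm (x, into the slot) by 70 mm (y) by 32 mm high, standing on the bench part-way in the mould's slot, its front sticking out 12 to 24 mm. Origin: centre of its underside; axes near the mould's. Fully home its origin is at x = 22.5 mm, y near 0 in the mould's frame.
- straightedge: Loose plain aluminium bar, 36 mm wide (x) by 200 mm long (y) by 16 mm high (z), 0.3 kg, lying flat on the bench between the robot and the mould. Origin: centre of its underside. Both long sides are straight and either may be used.
- straightedge_mid (a point): Centre of the straightedge's solid, 8 mm above the bench when it lies flat. Flush against the mould it is at x = -18 mm in the mould's frame.
- mallet: Bystander: wooden mallet lying on its side, dark head 62 mm in diameter and 95 mm long, 200 mm overall. Origin: under the middle, at bench height.
- varnish: Bystander: amber glass jar, 64 mm in diameter and 85 mm tall. Origin: centre of its underside.
- plane: Bystander: small steel hand plane, 45 mm (x) by 150 mm (y), about 50 mm tall. Origin: centre of its underside.
Things that resemble listed ones, but are neither listed nor needed, are in the scene too. Several things have the shape of the block; the one meant has the colours described above. Of the things shaped like the straightedge, the aluminium one is meant.

How it is judged (in metres and radians):
On the way, in this order (a step that is already met when the one before it is completed fails the run):
1. the block is fully home in its slot, pushed by the gripper while the straightedge is still away from the mould (x of block in the frame of mould above 0.02 m and z of block in the frame of mould below 0.004 m and angle between the x axis of block and the x axis of mould, either way round below 0.05 rad and angle between the z axis of block and the z axis of mould, either way round below 0.05 rad), for 0.2 s.
2. the straightedge lies flush against the flat end of the mould, across the block (x of straightedge_mid in the frame of mould between -0.0205 and -0.015 m and y of straightedge_mid in the frame of mould between -0.045 and 0.045 m and z of straightedge_mid in the frame of mould below 0.0105 m and angle between the y axis of straightedge and the y axis of mould, either way round below 0.014 rad and angle between the z axis of straightedge and the z axis of mould, either way round below 0.05 rad), for 0.2 s.
At the end, for the whole second after the job is handed in: Block on the bench, fully home in the slot (at most 2.5 mm proud, square within 0.05 rad); straightedge flat on the bench, its long side within 2.5 mm of the mould's flat end, parallel within 0.014 rad, its middle within 45 mm of the flat end's middle; both at rest (all of step 1 and all of step 2 and linear speed of each of straightedge, block below 0.01 m/s); the robot touches nothing.
It fails at once if the straightedge pushes the block while the block is still more than 4 mm proud (contact force between straightedge and block above 1 N and x of block in the frame of mould below 0.0185 m).
It fails at once if the mallet is disturbed (moved more than 30 mm) (distance of mallet from where it was at the start of the episode above 0.03 m).
It fails at once if the jar is disturbed (moved more than 30 mm) (distance of varnish from where it was at the start of the episode above 0.03 m).
It fails at once if the plane is disturbed (moved more than 30 mm) (distance of plane from where it was at the start of the episode above 0.03 m).
It also fails if it takes over 56 s, if anything falls off the work surface, if the arm or the gripper's body presses on something with over 40 N, if the wrist force passes 120 N, or if a joint passes its speed limit or range.

## Robot

A 6-joint arm with a two-finger parallel gripper is mounted at the origin on the work surface. World frame = base frame: x ahead of the robot, y to its left, z up, the work surface at z = 0. Lengths are in m, angles in degrees, forces in N, time in s.
With the tool pointing down it reaches from about 0.4 to 0.825 m from the base axis. Payload 7 kg.
Tool frame: the origin (TCP) lies midway between the tips of the shut fingers; the grasp point (between the pads) lies 19 mm behind it (r.grip_depth is the distance from the TCP to the grasp point, in m); z points along the fingers, y is the line along which they close (so a half turn about z gives the same grasp; the last joint's range is limited). The gripper opens to 88 mm and grips with 3 to 60 N. Pads are 19 mm wide; open, the fingers measure 130 mm over their backs; the gripper's body (78 mm by 193 mm) begins 47 mm behind the grasp point.
Start: joints at [-52.535, 20.546, 0.682, 0, -70.136, -16.507], TCP at [0.241, -0.63, 0.227] pointing down, gripper open.
Joint ranges: [-176.03, 176.03], [-82.01, 121.73], [-58.28, 71.71], [-173.87, 95.51], [-174.79, -0.11], [-173.66, 173.66]. Speed limits (degrees/s): [136.94, 136.94, 172.46, 180, 180, 180].

## Interface

Orientations are given as [roll, pitch, yaw] about the fixed x, y, z axes, in that order (R = Rz(yaw) Ry(pitch) Rx(roll)).
In Python, from plant import r, capture, close_job, search_frame, outline_of gives the robot as it stands.
- The arm moves only by the shell command python3 -m creep 'ROWS' [FORCE]. ROWS is JSON, a list of rows, each a list of 7 numbers: the finger opening in mm, from 0 to 87.6, then the shift along the world's x, y, z in units of 25 mm (1.0 is 25 mm), then the turn, a rotation vector about the world's x, y, z in degrees. In form: [[hand, x, y, z, ax, ay, az], ...]. A call has 1 to 8 rows; each row shifts and turns the commanded pose from where the row before left it; what a row does not reach is not made up. A row lasts 1/12 s, in which the tool goes at most 41.7 mm and 7.16 degrees, less where a joint would pass 70% of its speed; a pose out of reach is approached as far as the arm can. A call is refused whole if a number of a shift passes 1 or a number of a turn 7.16, either way. A call with a gripper value outside its range is refused whole. The fingers move at their own pace and stop on an object; FORCE is the grip in N (left out, the last holds). Time passes only in rows, so rows that do not move let the fingers close. It gives the time, the measured TCP pose, the force, the opening and the grip force at its end, in the units of the state.
- r.get_state(): the state, without advancing time (a new reading comes with each control period).
- capture(name): name is "side" or "top"; returns a dict with "frame" (420x560x3 uint8, red, green, blue), "K" (3x3 intrinsics, pixels), "origin" and "rotation" of the camera in the world. Camera axes: x right, y down, z forward; pixel columns grow to the right and rows downward; lengths in m; the calibration is good to about 2 mm. A picture is of the moment at which its call begins. There is no depth.
- close_job(): hands the job in; it is judged then, once.
Trained networks look in a picture, given as the dict that the camera call returned (one of the last four; its "shot" number tells which), for a name from the list of things; names that differ only in an ending like _2 or _b are one class to them, and where a whole thing is asked for, a point or a joint stands for the part that bears it (a point fixed in the world has none). Each returns a list of dicts, best first, with "conf" (0 to 1); they miss things now and then, are a little off and sometimes report something else, mostly with a low value. They report only what shows in the picture. A call takes as long as a camera call. They do not tell look-alikes from the thing itself.
- search_frame(picture, target): "bbox" ([left, top, right, bottom] in pixels, round what is visible of it).
- outline_of(picture, target): "region" (420x560 bool, what is visible of it) and "bbox" ([left, top, right, bottom] in pixels, round what is visible of it).
The state is a dict: "time_s": time; "joints": joint angles; "qd": joint speeds; "joint_torque": joint torques, N m; "tcp_pos": TCP position; "eef_rot": TCP orientation; "contact_force": force on the tool from outside, world axes, zero at the start; "moment": the same for the moment, N m; "gripper_width": finger opening in m; "gripper_force": force on a finger pad.
Only numpy, scipy, OpenCV 4.12 (cv2) and the standard library are available. Lean on these libraries where they do the work, as an engineer would, in place of code of your own. Each camera call takes 0.05 s, during which the arm holds its last target. There are 200 camera calls.

## Working session

There is one attempt and no reset: what is moved stays moved. The work goes in short steps, Python scripts to look and compute and a shell command to move; the robot and the scene stay as the last step left them, time stands still between calls to the robot, and variables do not carry over. Pictures are saved under pics/ and viewed, at most 10 in all, crops included, and the job is handed in when it is done.

```bash
mkdir -p pics; ls
cat > h.py <<'E'
import numpy as np,cv2
from plant import r,capture,close_job,search_frame,outline_of
def px2w(c,uv,z=0.):
    uv=np.atleast_2d(np.array(uv,float)); K=np.array(c["K"]);R=np.array(c["rotation"]);o=np.array(c["origin"])
    d=(R@np.linalg.inv(K)@np.c_[uv,np.ones(len(uv))].T).T
    return o+d*((z-o[2])/d[:,2])[:,None]
def w2px(c,p):
    p=np.atleast_2d(np.array(p,float));q=(p-np.array(c["origin"]))@np.array(c["rotation"]);q=q@np.array(c["K"]).T
    return q[:,:2]/q[:,2:]
def save(c,n,box=None,s=1):
    f=c["frame"][:,:,::-1]
    if box: f=f[box[1]:box[3],box[0]:box[2]]
    cv2.imwrite("pics/"+n,cv2.resize(f,None,fx=s,fy=s,interpolation=cv2.INTER_CUBIC))
E
python3 - <<'E'
from h import *
t=capture("top");s=capture("side")
save(t,"top0.png",None,1.4);save(s,"side0.png",None,1.4)
np.savez("t0.npz",**t);np.savez("s0.npz",**s)
print(t["origin"],t["rotation"],s["origin"])
for n in ["mould","block","straightedge","mallet","varnish","plane"]:
  for c in (t,s):
    for d in search_frame(c,n): print(n,c is t,np.round(d["bbox"]),round(d["conf"],2))
E
```

```text
pics
[0.32985112 0.00223101 1.35315521] [-172.11924156   -0.40140327  -89.40957061] [-0.02444484  1.04710853  0.96495485]
mould True [184.  54. 271. 182.] 0.78
mould True [408. 214. 470. 244.] 0.55
mould False [117. 188. 244. 251.] 0.64
block True [223. 163. 248. 183.] 0.95
block True [160. 224. 197. 255.] 0.78
block True [143. 137. 175. 164.] 0.75
block True [184.  52. 272. 186.] 0.48
block False [224. 207. 245. 232.] 0.96
block False [158. 248. 191. 277.] 0.68
block False [285. 106. 303. 137.] 0.63
block False [256. 255. 282. 289.] 0.57
block False [172. 286. 232. 365.] 0.39
straightedge True [209. 195. 284. 229.] 0.95
straightedge True [302. 136. 366. 194.] 0.81
straightedge True [282. 240. 302. 321.] 0.72
straightedge False [262. 202. 286. 248.] 0.89
straightedge False [241. 158. 300. 183.] 0.88
straightedge False [312. 205. 388. 228.] 0.74
mallet True [ 54. 188. 126. 231.] 0.78
mallet False [174. 286. 230. 363.] 0.64
varnish True [420. 135. 453. 165.] 0.59
varnish False [287. 107. 304. 135.] 0.67
plane True [409. 211. 472. 244.] 0.59
plane False [329. 127. 373. 152.] 0.87
```

View pics/top0.png

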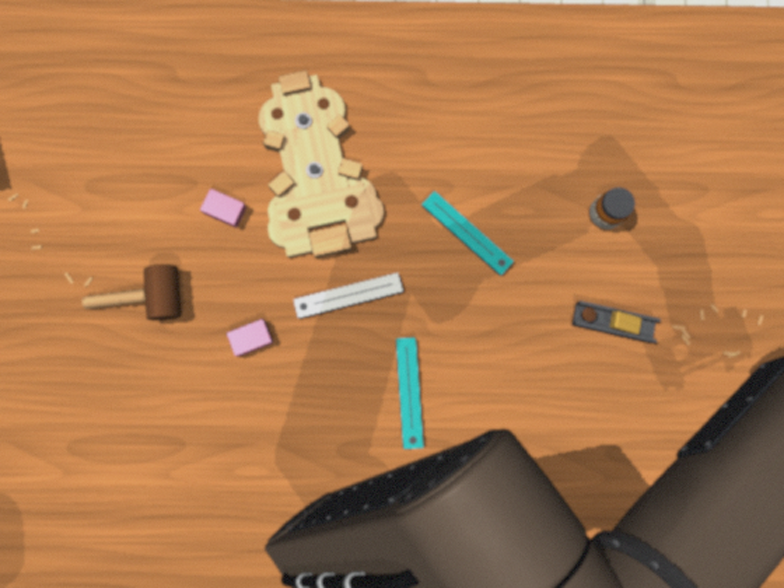

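```bash
sed -i 's/R=np.array(c\["rotation"\])/R=rot(c)/; s/@np.array(c\["rotation"\])/@rot(c)/' h.py
cat >> h.py <<'E'
from scipy.spatial.transform import Rotation as Ro
def rot(c): return Ro.from_euler("xyz",c["rotation"],degrees=True).as_matrix()
E
python3 - <<'E'
from h import *
t=dict(np.load("t0.npz"));s=dict(np.load("s0.npz"))
save(t,"crop0.png",[170,130,380,250],3.8)
print(w2px(t,[r.get_state()["tcp_pos"],[0.5,0,0],[.6,0,0],[.5,.1,0]]), s["rotation"])
E
```

```text
[[562.27753553 326.16017255]
 [266.87312599 215.48862154]
 [267.28358934 177.97810001]
 [228.67427478 215.06463021]] [-128.79026385    0.8761549  -154.30889457]
```

View pics/crop0.png

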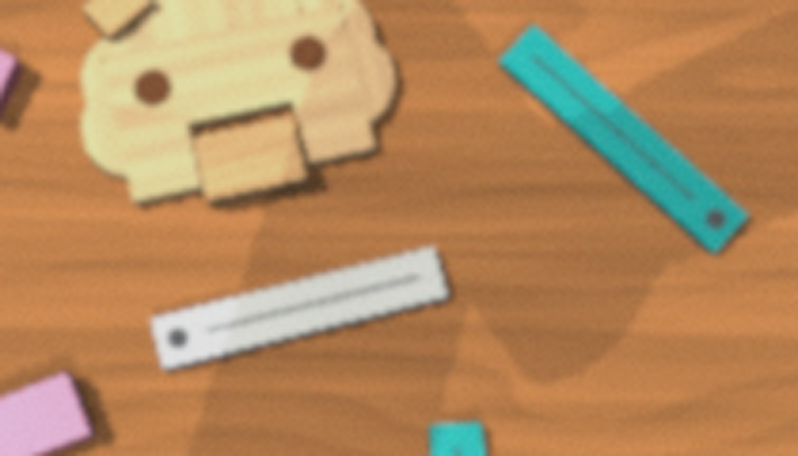

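Run:
```python
from h import *
t=dict(np.load("t0.npz"))
f=lambda p:(np.array(p)+.5)/3.8-.5+np.array([170,130])
def show(n,ps,z):
    w=px2w(t,f(ps),z);m=w.mean(0);d=w[0]-w[-1];print(n,np.round(w[:,:2],4).tolist(),"mid",m[:2].round(4),"dir deg",np.degrees(np.arctan2(-d[0],d[1])).round(2))
show("mould end",[[134,202],[377,149]],.018)
show("block front",[[208,202],[308,180]],.032)
show("se far edge",[[150,317],[436,247]],.016)
show("se near edge",[[163,369],[450,299]],.016)
c=capture("top")
d=outline_of(c,"straightedge")
for o in d:
    q=cv2.boxPoints(cv2.minAreaRect(np.argwhere(o["region"])[:,::-1].astype(np.float32)));w=px2w(c,q,.016)[:,:2];print(o["conf"],w.round(4).tolist(),w.mean(0).round(4))
g=cv2.cvtColor(c["frame"],cv2.COLOR_RGB2GRAY)
```

```text
mould end [[0.5818, 0.1624], [0.6208, -0.0038]] mid [0.6013 0.0793] dir deg 13.22
block front [[0.5797, 0.1105], [0.5957, 0.0429]] mid [0.5877 0.0767] dir deg 13.31
se far edge [[0.5027, 0.1496], [0.5532, -0.0449]] mid [0.5279 0.0523] dir deg 14.57
se near edge [[0.4672, 0.1398], [0.5173, -0.0547]] mid [0.4923 0.0426] dir deg 14.46
0.95 [[0.5038, 0.1509], [0.5559, -0.0423], [0.5177, -0.0521], [0.466, 0.1403]] [0.5108 0.0492]
0.76 [[0.6804, -0.0814], [0.7159, -0.1109], [0.5828, -0.2629], [0.5482, -0.2332]] [ 0.6318 -0.1721]
0.68 [[0.4321, -0.0385], [0.435, -0.0755], [0.2363, -0.0897], [0.2336, -0.0534]] [ 0.3342 -0.0643]
```

The silver bar at (246,212) is the aluminium straightedge; the teal ones at (334,166) and (292,280) are look-alikes. The pale wooden block in the slot at (236,171) is the tail block, and the pink ones at (159,148) and (178,241) are decoys. The crop confirms this.

```bash
python3 -c "
from plant import r
s=r.get_state();print(s['eef_rot'],s['tcp_pos'],s['gripper_width'],s['time_s'])"
python3 -m creep '[[0,0.45,1,0,0,0,0],[0,0.45,1,0,0,0,0],[0,0.45,1,0,0,0,0],[0,0.45,1,0,0,0,0],[0,0.45,1,0,0,0,0],[0,0.45,1,0,0,0,0],[0,0.45,1,0,0,0,0],[0,0.45,1,0,0,0,0]]' 20
```

```text
[-1.79994229e+02  3.99210338e-03 -1.59043165e+02] [ 0.24142921 -0.63033987  0.2265973 ] 0.08781298961778204 0.8
time_s: 1.47
tcp_pos: [0.3318, -0.4291, 0.2268]
eef_rot: [-180.0, 0.0, -159.0]
contact_force: [1.1, 0.2, 0.7]
gripper_width: 0.0396
gripper_force: 0.0
```

```bash
python3 -m creep '[[0,0.45,1,0,0,0,-1],[0,0.45,1,0,0,0,-1],[0,0.45,1,0,0,0,-1],[0,0.45,1,0,0,0,-1],[0,0.45,1,0,0,0,-1],[0,0.45,1,0,0,0,-1],[0,0.45,1,0,0,0,-1],[0,0.45,1,0,0,0,-0.8]]' >/dev/null
python3 -m creep '[[0,0.45,1,0,0,0,0],[0,0.45,1,0,0,0,0],[0,0.45,1,0,0,0,0],[0,0.45,1,0,0,0,0],[0,0.45,1,0,0,0,0],[0,0.45,1,0,0,0,0],[0,0.45,1,0,0,0,0],[0,0.45,1,0,0,0,0]]'
python3 -m creep '[[0,0.45,1,0,0,0,0],[0,0.45,1,0,0,0,0],[0,0.45,1,-0.5,0,0,0],[0,0.45,1,-0.5,0,0,0],[0,0,0,-1,0,0,0],[0,0,0,-1,0,0,0],[0,0,0,0,0,0,0],[0,0,0,0,0,0,0]]'
```

```text
time_s: 2.8
tcp_pos: [0.5118, -0.0289, 0.2269]
eef_rot: [180.0, 0.0, -166.8]
contact_force: [0.2, -0.0, 1.3]
gripper_width: 0.0005
gripper_force: 0.0
time_s: 3.47
tcp_pos: [0.5558, 0.0693, 0.151]
eef_rot: [-179.9, -0.2, -166.8]
contact_force: [0.8, 0.8, 1.8]
gripper_width: 0.0006
gripper_force: 0.0
```

```bash
python3 -m creep '[[0,0.05,0,-1,0,0,0],[0,0,0,-1,0,0,0],[0,0,0,-0.8,0,0,0],[0,0,0,-0.5,0,0,0],[0,0,0,-0.2,0,0,0],[0,0,0,0,0,0,0],[0,0,0,0,0,0,0]]'
python3 - <<'E'
from h import *
c=capture("side");save(c,"side1.png",[130,140,330,290],4)
E
```

```text
time_s: 4.05
tcp_pos: [0.5588, 0.0699, 0.0657]
eef_rot: [180.0, 0.1, -166.8]
contact_force: [0.3, 0.7, 0.0]
gripper_width: 0.0004
gripper_force: 0.0
```

View pics/side1.png

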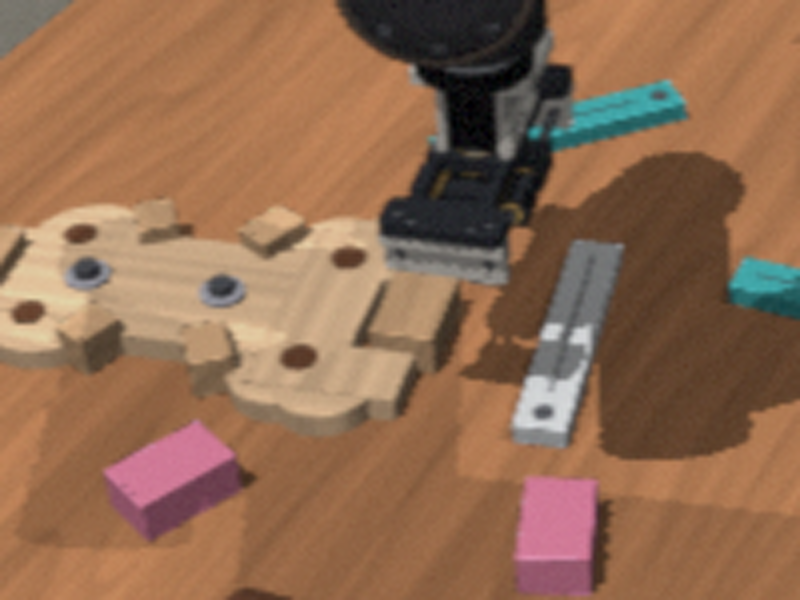

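Run:
```python
from h import *
c=capture("side");s=r.get_state();p=np.array(s["tcp_pos"]);R=Ro.from_euler("xyz",s["eef_rot"],degrees=True).as_matrix()
L=np.array([[0,0,0],[.0095,.021,0],[-.0095,.021,0],[.0095,-.021,0],[-.0095,-.021,0],[0,0,-.066],[.039,.0965,-.066],[-.039,.0965,-.066],[.0965,.039,-.066],[-.0965,.039,-.066]])
print(((w2px(c,p+L@R.T)-[130,140])*4).round(0), p)
t=capture("top");save(t,"top1.png",[170,90,370,240],4)
```

```text
[[484. 270.]
 [489. 291.]
 [461. 288.]
 [506. 253.]
 [478. 249.]
 [479. 190.]
 [498. 290.]
 [376. 274.]
 [611. 245.]
 [317. 208.]] [0.55878632 0.06999676 0.06578834]
```

View pics/top1.png

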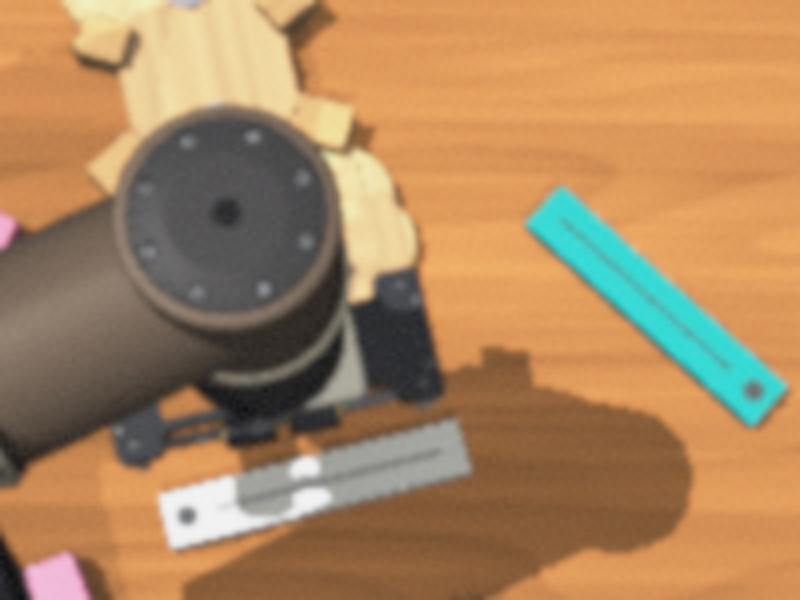

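The earlier wide bar is the gripper's body, not the fingers; the fingertips project between block and straightedge. Descending into the gap.

```bash
python3 -m creep '[[0,0,0,-0.8,0,0,0],[0,0,0,-0.7,0,0,0],[0,0,0,-0.4,0,0,0],[0,0,0,-0.25,0,0,0],[0,0,0,0,0,0,0],[0,0,0,0,0,0,0]]'
python3 -m creep '[[0,0.16,0.037,0,0,0,0],[0,0.16,0.037,0,0,0,0],[0,0.16,0.037,0,0,0,0],[0,0.16,0.037,0,0,0,0],[0,0.16,0.037,0,0,0,0],[0,0,0,0,0,0,0],[0,0,0,0,0,0,0]]'
```

```text
time_s: 4.7
tcp_pos: [0.558, 0.0698, 0.0107]
eef_rot: [-180.0, 0.0, -166.8]
contact_force: [-0.3, -0.5, 1.2]
gripper_width: 0.0003
gripper_force: 0.0
time_s: 5.28
tcp_pos: [0.5778, 0.0743, 0.0102]
eef_rot: [180.0, -0.0, -166.8]
contact_force: [-0.2, -0.6, -0.6]
gripper_width: 0.0005
gripper_force: 0.0
```

```bash
python3 -m creep '[[0,0.08,0.019,0,0,0,0],[0,0.08,0.019,0,0,0,0],[0,0.08,0.019,0,0,0,0],[0,0.08,0.019,0,0,0,0],[0,0.08,0.019,0,0,0,0],[0,0,0,0,0,0,0]]'
python3 -m creep '[[0,0.06,0.014,0,0,0,0],[0,0.06,0.014,0,0,0,0],[0,0,0,0,0,0,0]]'
python3 -m creep '[[0,0.04,0.01,0,0,0,0],[0,0.04,0.01,0,0,0,0],[0,0,0,0,0,0,0]]'
```

```text
time_s: 5.78
tcp_pos: [0.5882, 0.0768, 0.0103]
eef_rot: [-180.0, 0.0, -166.8]
contact_force: [0.1, -0.3, 0.0]
gripper_width: 0.0005
gripper_force: 0.0
time_s: 6.03
tcp_pos: [0.591, 0.0775, 0.0103]
eef_rot: [-180.0, 0.0, -166.8]
contact_force: [-0.2, -0.4, 0.4]
gripper_width: -0.0001
gripper_force: 0.0
time_s: 6.28
tcp_pos: [0.5917, 0.0774, 0.0101]
eef_rot: [-180.0, -0.1, -166.9]
contact_force: [-4.6, -1.2, 2.2]
gripper_width: 0.0008
gripper_force: 2.1
```

```bash
python3 -m creep '[[0,0.04,0.01,0,0,0,0],[0,0.04,0.01,0,0,0,0],[0,0,0,0,0,0,0]]'
python3 -m creep '[[0,0.04,0.01,0,0,0,0],[0,0,0,0,0,0,0],[0,0,0,0,0,0,0]]'
```

```text
time_s: 6.53
tcp_pos: [0.5918, 0.0773, 0.0098]
eef_rot: [-180.0, -0.3, -166.9]
contact_force: [-9.1, -1.6, 6.8]
gripper_width: 0.0006
gripper_force: 5.1
time_s: 6.78
tcp_pos: [0.5918, 0.0773, 0.0097]
eef_rot: [-180.0, -0.4, -166.9]
contact_force: [-13.0, -1.6, 9.0]
gripper_width: 0.0003
gripper_force: 6.4
```

```bash
python3 -m creep '[[0,-0.3,-0.07,0,0,0,0],[0,-0.4,-0.1,0,0,0,0],[0,-0.2,-0.05,0.5,0,0,0],[0,0,0,1,0,0,0],[0,0,0,1,0,0,0],[0,0,0,0,0,0,0],[0,0,0,0,0,0,0]]'
python3 - <<'E'
from h import *
p=np.array(r.get_state()["tcp_pos"]);print((np.array([.4718,.0406,.07])-p)/.025)
E
```

```text
time_s: 7.37
tcp_pos: [0.5746, 0.0738, 0.0756]
eef_rot: [179.9, 0.3, -166.8]
contact_force: [-0.5, -0.3, -0.9]
gripper_width: 0.0006
gripper_force: 0.0
[-4.11044953 -1.32934173 -0.22479319]
```

```bash
python3 -m creep '[[0,-0.8,-0.25,0,0,0,0],[87,-0.9,-0.3,0,0,0,0],[87,-0.9,-0.3,0,0,0,0],[87,-0.9,-0.3,0,0,0,0],[87,-0.6,-0.18,0,0,0,0],[87,0,0,0,0,0,0],[87,0,0,0,0,0,0],[87,0,0,0,0,0,0]]'
python3 - <<'E'
from h import *
c=capture("side");t=capture("top")
save(c,"side2.png",[130,140,330,290],4)
for o in outline_of(c,"block")[:1]:print(o["bbox"],o["conf"])
p=np.array(r.get_state()["tcp_pos"]);print((np.array([.4718,.0406,.009])-p)/.025,r.get_state()["gripper_width"])
E
```

```text
time_s: 8.03
tcp_pos: [0.4714, 0.0402, 0.0731]
eef_rot: [180.0, 0.1, -166.8]
contact_force: [0.3, -0.5, 0.8]
gripper_width: 0.0417
gripper_force: 0.0
[216.1, 203.6, 243.5, 231.3] 0.75
[ 0.01882188  0.01850084 -2.54803035] 0.053455555012376775
```

View pics/side2.png

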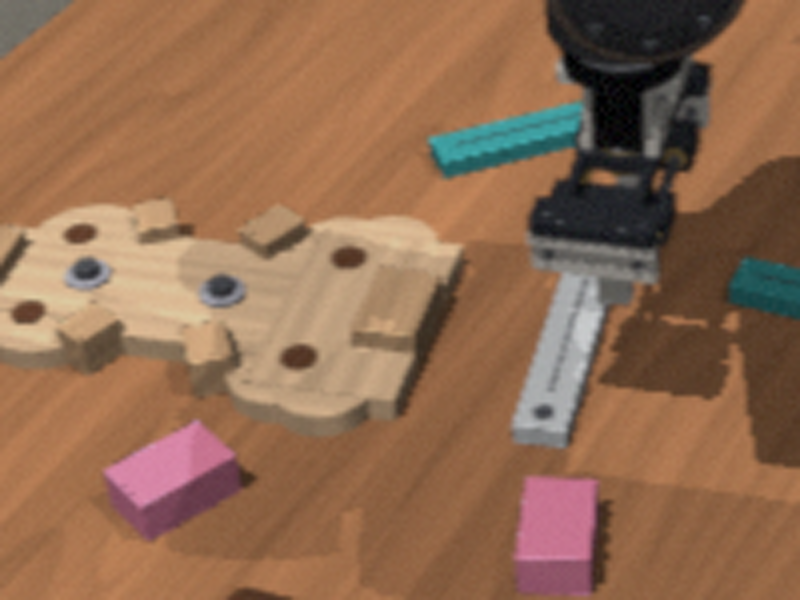

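Block is flush in the slot (crop (400,305)), straightedge unmoved. Descend behind it with fingers open.

```bash
python3 -m creep '[[87,0,0,0,0,0,0],[87,0,0,0,0,0,0],[87,0,0,-0.9,0,0,0],[87,0,0,-0.9,0,0,0],[87,0,0,-0.5,0,0,0],[87,0,0,-0.25,0,0,0],[87,0,0,0,0,0,0],[87,0,0,0,0,0,0]]'
python3 -m creep '[[87,0.2,0.047,0,0,0,0],[87,0.2,0.047,0,0,0,0],[87,0.2,0.047,0,0,0,0],[87,0.2,0.047,0,0,0,0],[87,0.2,0.047,0,0,0,0],[87,0.2,0.047,0,0,0,0],[87,0,0,0,0,0,0]]'
```

```text
time_s: 8.85
tcp_pos: [0.4709, 0.0399, 0.0092]
eef_rot: [-180.0, -0.0, -166.8]
contact_force: [0.8, 0.5, -0.1]
gripper_width: 0.0868
gripper_force: 0.0
time_s: 9.43
tcp_pos: [0.5021, 0.0474, 0.0092]
eef_rot: [180.0, 0.1, -166.8]
contact_force: [0.8, 1.2, 1.2]
gripper_width: 0.0872
gripper_force: 0.0
```

```bash
python3 -m creep '[[87,0.2,0.047,0,0,0,0],[87,0.2,0.047,0,0,0,0],[87,0.2,0.047,0,0,0,0],[87,0.2,0.047,0,0,0,0],[87,0.2,0.047,0,0,0,0],[87,0.2,0.047,0,0,0,0],[87,0.2,0.047,0,0,0,0],[87,0,0,0,0,0,0]]'
python3 -m creep '[[87,0.12,0.028,0,0,0,0],[87,0.12,0.028,0,0,0,0],[87,0.12,0.028,0,0,0,0],[87,0.08,0.019,0,0,0,0],[87,0,0,0,0,0,0]]'
python3 - <<'E'
from h import *
p=np.array(r.get_state()["tcp_pos"]);a=np.radians(13.2);d=p[:2]-[.6013,.0793];print("xm",d@[np.cos(a),np.sin(a)],"ym",d@[-np.sin(a),np.cos(a)])
t=capture("top");save(t,"top3.png",[170,90,370,240],4)
E
```

```text
time_s: 10.1
tcp_pos: [0.5371, 0.0556, 0.0091]
eef_rot: [-180.0, 0.1, -166.8]
contact_force: [0.3, -0.4, 0.8]
gripper_width: 0.0871
gripper_force: 0.0
time_s: 10.52
tcp_pos: [0.5473, 0.0579, 0.0091]
eef_rot: [180.0, 0.0, -166.8]
contact_force: [-0.3, 0.9, 1.3]
gripper_width: 0.087
gripper_force: 0.0
xm -0.05743594692598626 ym -0.008491589940833207
```

View pics/top3.png

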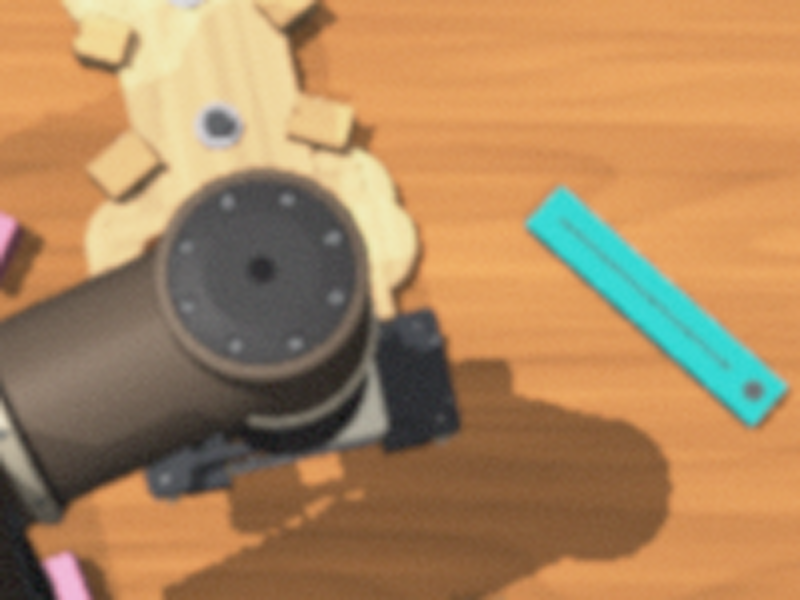

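The arm hides the bar, but it is moving along, with about 12 mm to go. Closing slowly against the force reading.

```bash
python3 -m creep '[[87,0.08,0.019,0,0,0,0],[87,0.08,0.019,0,0,0,0],[87,0.08,0.019,0,0,0,0],[87,0.06,0.014,0,0,0,0],[87,0,0,0,0,0,0]]'
python3 -m creep '[[87,0.05,0.012,0,0,0,0],[87,0.05,0.012,0,0,0,0],[87,0.04,0.01,0,0,0,0],[87,0,0,0,0,0,0]]'
python3 -m creep '[[87,0.04,0.01,0,0,0,0],[87,0.04,0.01,0,0,0,0],[87,0,0,0,0,0,0]]'
```

```text
time_s: 10.98
tcp_pos: [0.5546, 0.0596, 0.0091]
eef_rot: [-180.0, 0.0, -166.8]
contact_force: [-1.3, -0.5, 1.1]
gripper_width: 0.0869
gripper_force: 0.4
time_s: 11.32
tcp_pos: [0.558, 0.0604, 0.0091]
eef_rot: [180.0, 0.0, -166.8]
contact_force: [-0.6, -0.9, 0.6]
gripper_width: 0.0869
gripper_force: 0.5
time_s: 11.57
tcp_pos: [0.5587, 0.0604, 0.0089]
eef_rot: [-180.0, -0.1, -166.8]
contact_force: [-4.3, -0.4, 4.3]
gripper_width: 0.0867
gripper_force: 2.7
```

```bash
for i in 1 2; do python3 -c "
from plant import r
s=r.get_state();print(s['moment'],s['eef_rot'])"; [ $i = 1 ] && python3 -m creep '[[87,0.04,0.01,0,0,0,0],[87,0.04,0.01,0,0,0,0],[87,0.04,0.01,0,0,0,0],[87,0,0,0,0,0,0],[87,0,0,0,0,0,0]]'; done
```

```text
[-0.17726552  1.90902534  0.26841481] [-1.79982680e+02 -1.23704915e-01 -1.66830677e+02]
time_s: 11.98
tcp_pos: [0.559, 0.0602, 0.0085]
eef_rot: [-180.0, -0.4, -166.8]
contact_force: [-12.9, -1.4, 9.4]
gripper_width: 0.0869
gripper_force: 6.3
[-0.08199641  4.7239108   0.61766901] [-179.95516526   -0.39240092 -166.82946033]
```

```bash
python3 -m creep '[[87,0,0,0,0,0,0.5],[87,0,0,0,0,0,0.5],[87,0,0,0,0,0,0],[87,0,0,0,0,0,0]]'; python3 -c "
from plant import r
s=r.get_state();print(s['moment'],s['eef_rot'])"
```

```text
time_s: 12.32
tcp_pos: [0.5589, 0.0601, 0.0083]
eef_rot: [-180.0, -0.4, -166.0]
contact_force: [-11.2, -1.5, 7.1]
gripper_width: 0.0868
gripper_force: 5.7
[-1.0028869   4.0230051  -0.55692562] [-179.97346413   -0.40016853 -165.96583689]
```

The load has shifted from the left finger to the right, so the bar has been pressed home on both sides. Backing off, rising and checking.

```bash
python3 -m creep '[[87,-0.2,-0.05,0,0,0,0],[87,-0.4,-0.1,0,0,0,0],[87,-0.4,-0.1,0.2,0,0,0],[87,0,0,1,0,0,0],[87,0,0,1,0,0,0],[87,0,0,1,0,0,0],[87,0,-0.3,1,0,0,0],[87,-0.1,-1,0.5,0,0,0]]' >/dev/null
python3 -m creep '[[87,-0.3,-1,0.3,0,0,0],[87,-0.3,-1,0,0,0,0],[87,-0.3,-1,0,0,0,0],[87,-0.3,-1,0,0,0,0],[87,-0.3,-1,0,0,0,0],[87,-0.3,-1,0,0,0,0],[87,-0.3,-1,0,0,0,0],[87,-0.3,-1,0,0,0,0]]'
python3 -m creep '[[87,-0.3,-1,0,0,0,0],[87,-0.3,-1,0,0,0,0],[87,-0.3,-1,0,0,0,0],[87,-0.3,-1,0,0,0,0],[87,0,0,0,0,0,0],[87,0,0,0,0,0,0]]' >/dev/null
python3 - <<'E'
from h import *
t=capture("top");save(t,"top4.png",[185,130,305,220],6.6)
o=outline_of(t,"straightedge")
for q in o:
    w=px2w(t,cv2.boxPoints(cv2.minAreaRect(np.argwhere(q["region"])[:,::-1].astype(np.float32))),.016)[:,:2];print(q["conf"],w.round(4).tolist(),w.mean(0).round(4))
E
```

```text
time_s: 13.65
tcp_pos: [0.4744, -0.1781, 0.1347]
eef_rot: [-180.0, 0.1, -165.8]
contact_force: [1.5, 1.0, 0.3]
gripper_width: 0.087
gripper_force: 0.0
0.79 [[0.6813, -0.0841], [0.7129, -0.1102], [0.6488, -0.1838], [0.6176, -0.1577]] [ 0.6651 -0.1339]
0.68 [[0.5845, 0.1707], [0.6323, -0.0248], [0.5899, -0.0347], [0.5425, 0.1601]] [0.5873 0.0678]
```

View pics/top4.png

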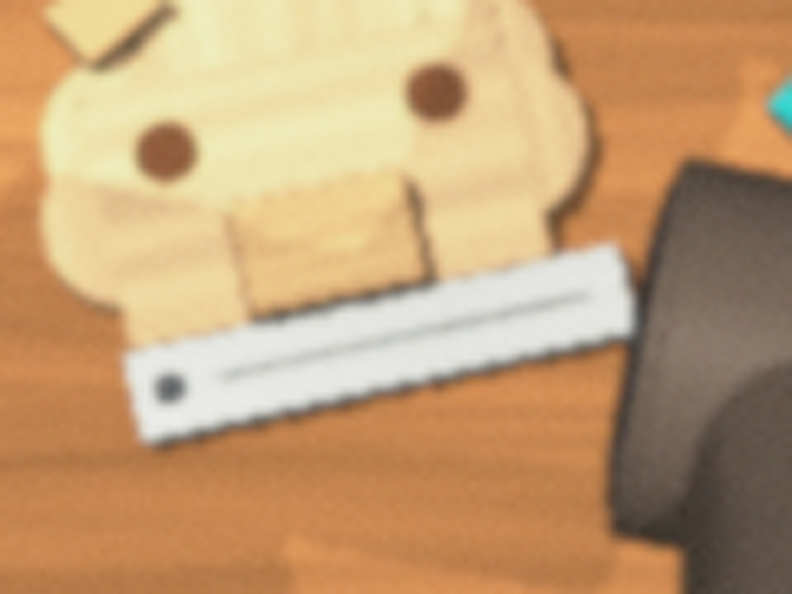

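The bar lies along the mould's flat end from crop (125,350) to (550,258) with no visible gap. It is roughly centred, and the block is flush behind it at (335,250).

```bash
python3 -c "
from plant import close_job;print(close_job())"
```

```text
the job is handed in; nothing more can be done
None
```

I pushed the tail block home with the gripper, set the aluminium straightedge flush against the mould's flat end and roughly centred, and handed the job in; the last picture shows no gap, the mallet, jar and plane were not touched, and no verdict was returned.

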